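# Balance-check the mower blade on the dome

### The job

Check the longer of the two mower blades for balance: lay it flat across the top of the rubber-covered dome, with its middle on the dome's highest point, and let go so that it stays there balanced, level or nearly so. Set it down rather than dropping it, and leave the shorter blade where it lies.

Things in the scene. Friction and masses are not known exactly. Their poses are not given: they have to be found in the camera images.
- long_blade_center (a point): Centre of the longer mower blade: a loose flat steel bar 250 mm long (its x axis), 55 mm wide (its y axis) and 7 mm thick (z up), 0.5 to 0.8 kg, its weight centred here, half-way up (3.5 mm above its underside). It lies flat on the table; a dark round mark shows its middle on top; the last 28 mm at each end are turned up about 8 mm. The middle 190 mm is flat and can be gripped across its width.
- short_blade_center (a point): Centre of the shorter mower blade, alike but 160 mm long, 55 mm wide, 7 mm thick, lying flat on the table; not to be used. The point is half-way up.
- dome_top (a point): Highest point of the fixed balancing dome: a grey rubber-covered half ball of 80 mm radius on a round steel foot of 84 mm radius, 95 mm high in all, bolted to the table. The point lies on the rubber, 95 mm above the table. z is up. The rubber grips and damps rocking; a blade laid off-centre tips by about 7 degrees for each 10 mm.

How it is judged:
By the outcome, as a careful person would: the job done as asked, in the order asked, and still so for the second after the job is handed in, with the robot touching nothing.
It also fails if it takes over 48 s, if anything falls off the work surface, if the arm or the gripper's body presses on something with over 40 N, if the wrist force passes 120 N, or if a joint passes its speed limit or range.

### The arm

A 7-joint arm with a two-finger parallel gripper is mounted at the origin on the work surface. World frame = base frame: x ahead of the robot, y to its left, z up, the work surface at z = 0. Lengths are in mm, angles in rad, forces in N, time in s.
With the tool pointing down it reaches from about 425 to 1025 mm from the base axis. Payload 9.4 kg.
Tool frame: the origin (TCP) lies on the centre line of the jaws, within the pads' length; the fingertips stand 22 mm ahead of it and the grasp point (between the pads) lies 3 mm ahead of it; z points along the fingers, y is the direction in which the jaws open and shut (so a half turn about z gives the same grasp; the last joint's range is limited). The gripper opens to 85 mm and grips with 20 to 120 N. Pads are 22 mm wide; open, the fingers measure 114 mm over their backs; the gripper's body (76 mm by 85 mm) begins 54 mm behind the grasp point. The pads swing forward as they close: fully open they stand 13 mm farther back than shut.
Start: joints at [-1.208, 0.599, -0.003, 1.599, 0.002, 0.943, -0.08], TCP at [308.678, 656.005, 253.275] pointing down, gripper open.
Joint ranges: [-2.57, 2.57], [-0.35, 1.97], [-1.29, 1.29], [0.11, 2.56], [-1.05, 4.19], [0.11, 1.86], [-2.63, 2.63]. Speed limits (rad/s): [2.22, 2.22, 3.01, 3.01, 3.14, 3.14, 3.14].

### API

Orientations are given as a unit quaternion [x, y, z, w].
In Python, from workcell import r, cams gives the robot as it stands.
- The arm moves only by the tool carry_out, never from a script. Its argument "rows" is text: rows parted by semicolons, each of 7 numbers parted by spaces: the turn, a rotation vector about the world's x, y, z in rad, then the shift along the world's x, y, z in m, then the opening, from 0 (shut) to 1 (fully open). A call has 1 to 12 rows; each row is the pose to reach, as a shift and turn from the pose measured when the call began; what a row does not reach only later rows make up. A row lasts 1/12 s, in which the tool goes at most 41.7 mm and 7.16 degrees, less where a joint would pass 70% of its speed; a pose out of reach is approached as far as the arm can. A call with a gripper value outside its range is refused whole. The fingers move at their own pace and stop on an object; the grip force is fixed at half the most. Time passes only in rows, so rows that repeat a pose let the fingers close. It gives the time, the measured TCP pose, the force and the opening at its end, in the units of the state.
- r.read_state(): the state, without advancing time (a new reading comes with each control period).
- cams.grab_frame(name): name is "side" or "top" or "wrist"; returns a dict with "img" (420x560x3 uint8, red, green, blue), "fx", "fy", "cx", "cy" (pixels), "distortion" ([k1, k2, p1, p2, k3] as OpenCV has them; the pictures are not rectified), "camera_from_world" (4x4, takes a point from world to camera coordinates); the wrist camera has in their place "mount" (4x4, takes a point from camera to tool coordinates, whose origin is the TCP and whose axes are the flange's). Camera axes: x right, y down, z forward; pixel columns grow to the right and rows downward; lengths in mm; the calibration is good to about 2 mm. A picture is of the moment at which its call begins: read the wrist's pose just before it. There is no depth.
- r.close_job(): hands the job in, once; it reports no verdict.
The state is a dict: "clock": time; "qpos": joint angles; "joint_velocities": joint speeds; "joint_torque": joint torques, N m; "position": TCP position; "ee_rot": TCP orientation; "force": force on the tool from outside, world axes, zero at the start; "wrist_torque": the same for the moment, N m; "width": opening from 0.0 (shut) to 1.0 (fully open).
Only numpy, scipy, OpenCV 4.12 (cv2) and the standard library are available. Lean on these libraries where they do the work, as an engineer would, in place of code of your own. Each camera call takes 0.05 s, during which the arm holds its last target. There are 200 camera calls.

## Working session

There is one attempt and no reset: what is moved stays moved. The work goes in short steps, Python scripts to look and compute and a tool call to move; the robot and the scene stay as the last step left them, time stands still between calls to the robot, and variables do not carry over. Pictures are saved under pics/ and viewed, about 8 in all and at most 12, crops included, and the job is handed in when it is done.

Besides the shell and the picture viewer there is one more tool, called after "Request:" as name(argument=value, ...) on one line, values as JSON. carry_out: Moves the arm, as the interface text tells. Its arguments: {"type":"object","properties":{"rows":{"type":"string"}},"required":["rows"]}

```bash
mkdir -p pics; cat > h.py <<'E'
import numpy as np, cv2
from workcell import r, cams
from scipy.spatial.transform import Rotation as R
def snap(name,fn):
    s=r.read_state(); f=cams.grab_frame(name)
    cv2.imwrite('pics/'+fn,f['img'][:,:,::-1]); return s,f
def ray(f,s,px):
    K=np.array([[f['fx'],0,f['cx']],[0,f['fy'],f['cy']],[0,0,1]])
    u=cv2.undistortPoints(np.array(px,float).reshape(-1,1,2),K,np.array(f['distortion'],float)).reshape(-1,2)
    d=np.c_[u,np.ones(len(u))]
    if 'camera_from_world' in f: M=np.linalg.inv(np.array(f['camera_from_world']))
    else:
        T=np.eye(4);T[:3,:3]=R.from_quat(s['ee_rot']).as_matrix();T[:3,3]=s['position'];M=T@np.array(f['mount'])
    return M[:3,3], d@M[:3,:3].T
def onz(f,s,px,z):
    o,d=ray(f,s,px); return o+d*((z-o[2])/d[:,2])[:,None]
E
python3 - <<'E'
from h import *
s,f=snap('top','top1.png'); g=snap('side','side1.png')[1]
print(s); print(np.linalg.inv(f['camera_from_world'])[:3,3],np.linalg.inv(g['camera_from_world'])[:3,3])
E
```

```text
{'clock': 0.0, 'qpos': array([-1.2077101 ,  0.60015193, -0.00252551,  1.60013887,  0.00182045,
        0.94290678, -0.07980898]), 'joint_velocities': array([ 0.00011551, -0.00024636, -0.0004889 , -0.001981  , -0.00057267,
       -0.00112037, -0.00040733]), 'joint_torque': array([-1.04948391e-03, -7.76445580e+01,  1.56436063e+00, -2.58020318e+01,
        1.22628474e-02,  8.89450457e-03, -1.26593179e-05]), 'position': array([308.50364276, 655.59546301, 252.39462202]), 'ee_rot': array([ 2.18102344e-01,  9.75925574e-01, -7.96654612e-04, -8.94967958e-05]), 'force': array([-1.19248624,  0.20263689, -0.40183564]), 'wrist_torque': array([-0.00246654, -0.03285789,  0.05274324]), 'width': 1.0004580721998768}
[ 469.01488615   23.56526421 1065.12537759] [ 110.08889717 -435.66010435  692.15934028]
```

View pics/top1.png

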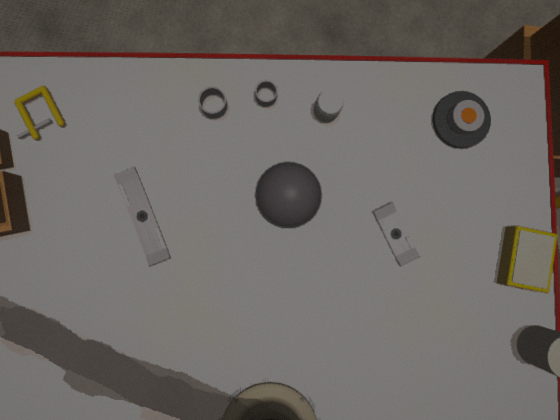

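View pics/side1.png

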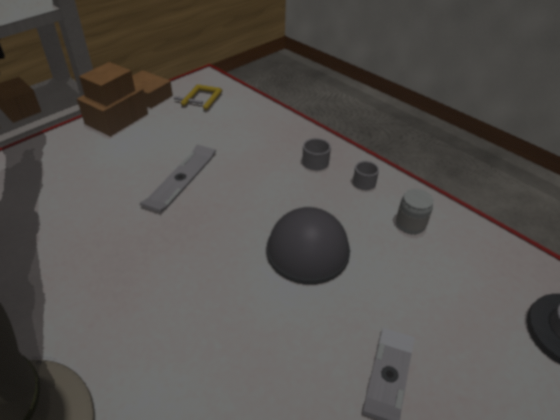

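Top view: the long blade's mark is at (142,216), with ends at about (126,172) and (158,262). The dome is at (289,195). In the side view the mark is at (180,177) and the dome at about (308,245).

```bash
cat > m.py <<'E'
from h import *
from scipy.optimize import least_squares
s=r.read_state(); 
for n,box,mk in (('top',(245,150,335,240),(142,216)),('side',(255,195,362,290),(180,177))):
    f=cams.grab_frame(n); im=f['img']; g=im.max(2).astype(np.uint8)
    x0,y0,x1,y1=box; c=g[y0:y1,x0:x1]; t,b=cv2.threshold(c,0,255,cv2.THRESH_BINARY_INV+cv2.THRESH_OTSU)
    cs=max(cv2.findContours(b,cv2.RETR_EXTERNAL,cv2.CHAIN_APPROX_NONE)[0],key=cv2.contourArea)[:,0]+[x0,y0]
    hull=cv2.convexHull(cs)[:,0].astype(float)
    o,d=ray(f,s,hull); d/=np.linalg.norm(d,axis=1)[:,None]
    # silhouette: side cam use upper part only
    if n=='side': k=hull[:,1]<245; d=d[k]
    def res(p):
        v=np.array([p[0],p[1],15])-o; return np.linalg.norm(np.cross(d,v),axis=1)-p[2]
    q=least_squares(res,[480,0,80],loss='soft_l1'); print(n,t,'dome',q.x.round(1),'rms',np.sqrt(np.mean(q.fun**2)).round(2), cv2.boundingRect(cs))
    q=least_squares(lambda p:res([*p,80 if n=='side' else 81]),[480,0],loss='soft_l1'); print(' fixed R',q.x.round(1))
    u,v=mk; c=g[v-8:v+9,u-8:u+9]; t,b=cv2.threshold(c,0,255,cv2.THRESH_BINARY_INV+cv2.THRESH_OTSU)
    k=max(cv2.findContours(b,0,cv2.CHAIN_APPROX_NONE)[0],key=cv2.contourArea); M=cv2.moments(k)
    p=[M['m10']/M['m00']+u-8,M['m01']/M['m00']+v-8]
    print(' mark px',np.round(p,1),onz(f,s,[p],7).round(1))
    if n=='top':
        e=onz(f,s,[[126,172],[158,262]],12);print(' ends',e.round(1),np.degrees(np.arctan2(*(e[1]-e[0])[[1,0]])))
E
python3 m.py; python3 -c "
from h import *
s=r.read_state();print(R.from_quat(s['ee_rot']).as_matrix().round(3))"
```

```text
top 91.0 dome [581.1 -46.8  82.9] rms 0.34 (255, 162, 67, 66)
 fixed R [581.9 -47.2]
 mark px [141.8 215.8] [[528.7 315.7   7. ]]
 ends [[637.5 355.6  12. ]
 [414.9 272.8  12. ]] -159.5764181054422
side 79.0 dome [578.6 -50.4  80.3] rms 0.44 (266, 207, 84, 78)
 fixed R [578.9 -50. ]
 mark px [179.9 176.4] [[527.  314.2   7. ]]
[[-0.905  0.426 -0.   ]
 [ 0.426  0.905 -0.001]
 [-0.    -0.001 -1.   ]]
```

Request:
carry_out(rows="0 0 0.1 0.028 -0.043 -0.01 1;0 0 0.2 0.056 -0.086 -0.02 1;0 0 0.3 0.083 -0.129 -0.03 1;0 0 0.4 0.11 -0.17 -0.04 1;0 0 0.5 0.138 -0.213 -0.05 1;0 0 0.6 0.165 -0.255 -0.065 1;0 0 0.7 0.193 -0.298 -0.08 1;0 0 0.795 0.219 -0.34 -0.09 1;0 0 0.795 0.219 -0.34 -0.09 1;0 0 0.795 0.219 -0.34 -0.09 1;0 0 0.795 0.219 -0.34 -0.09 1;0 0 0.795 0.219 -0.34 -0.09 1")

```text
clock: 1.2
position: [529.1, 312.4, 161.9]
ee_rot: [-0.174, 0.985, -0.001, -0.0]
force: [0.4, 1.4, -0.4]
width: 0.999
```

```bash
python3 - <<'E'
from h import *
s,f=snap('wrist','w1.png'); print(s['position'],s['qpos'].round(2),R.from_quat(s['ee_rot']).as_matrix().round(3))
E
```

```text
[529.07376271 312.38949432 161.91762582] [-0.47  0.59 -0.23  1.93  0.21  0.65  1.09] [[-0.94  -0.343 -0.   ]
 [-0.343  0.94  -0.003]
 [ 0.001 -0.002 -1.   ]]
```

View pics/w1.png

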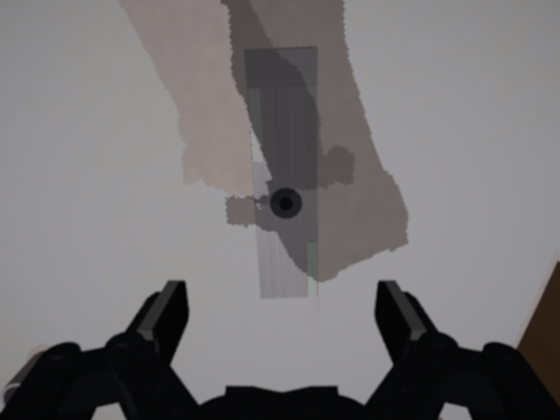

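The wrist view shows the blade's mark at (286,203), with the far end spanning (246..318,48) and the near end spanning (262..308,297).

```bash
python3 - <<'E'
from h import *
s=r.read_state(); f=cams.grab_frame('wrist')
print(onz(f,s,[[286,203]],7).round(1), onz(f,s,[[246,48],[318,48],[262,297],[308,297]],14).round(1))
e=onz(f,s,[[246,48],[318,48],[262,297],[308,297]],14); a=(e[0]+e[1])/2-(e[2]+e[3])/2
print(np.degrees(np.arctan2(a[1],a[0])),np.linalg.norm(a), (e.mean(0)), np.array(f['mount']).round(3))
g=cams.grab_frame('wrist')['img'][20:320,180:380]; g=cv2.convertScaleAbs(g,alpha=1.6,beta=-60)
cv2.imwrite('pics/w1c.png',cv2.resize(g[:,:,::-1],None,fx=2,fy=2))
E
```

```text
[[525.3 317.6   7. ]] [[421.2 247.2  14. ]
 [402.8 297.1  14. ]
 [617.2 327.8  14. ]
 [602.4 368.2  14. ]]
-159.01087101780854 211.88570565909535 [510.89618458 310.08009486  14.        ] [[-0.00000e+00 -9.45000e-01 -3.26000e-01  8.57530e+01]
 [ 1.00000e+00 -1.00000e-03  0.00000e+00 -5.37000e-01]
 [-1.00000e-03 -3.26000e-01  9.45000e-01 -1.19754e+02]
 [ 0.00000e+00  0.00000e+00  0.00000e+00  1.00000e+00]]
```

View pics/w1c.png

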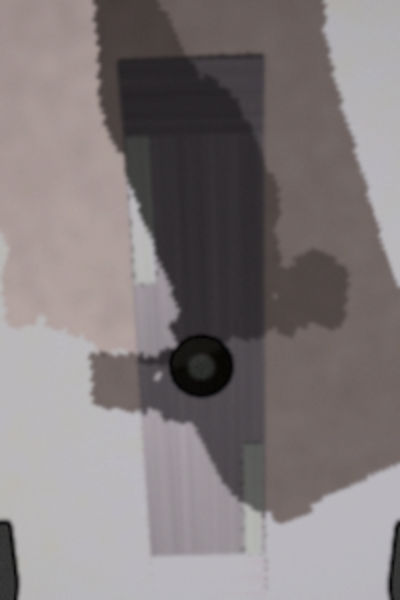

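```bash
python3 - <<'E'
from h import *
s=r.read_state(); f=cams.grab_frame('wrist')
e=onz(f,s,[[243.5,88],[312,88],[255,296],[312.5,296]],7)
for a in (e[2]-e[0],e[3]-e[1],(e[2]+e[3]-e[0]-e[1])/2): print(np.degrees(np.arctan2(a[1],a[0])),np.linalg.norm(a))
print(e.round(1),np.linalg.norm(e[0]-e[1]),np.linalg.norm(e[2]-e[3]),(e.mean(0)),s['position'])
E
```

```text
21.718048223541558 187.63805253990154
22.241958757108463 187.69330689219964
21.980042054300768 187.66371832992422
[[448.  255.8   7. ]
 [429.3 306.    7. ]
 [622.3 325.2   7. ]
 [603.1 377.    7. ]] 53.58762036638949 55.30449710452058 [525.68171344 315.99884801   7.        ] [527.00947653 317.13864458 162.94347245]
```

Request:
carry_out(rows="0 0 0.015 0 -0.0005 -0.03 0.76;0 0 0.03 0 -0.0005 -0.06 0.76;0 0 0.03 0 -0.0005 -0.09 0.76;0 0 0.03 0 -0.0005 -0.11 0.76;0 0 0.03 0 -0.0005 -0.12 0.76;0 0 0.03 0 -0.0005 -0.13 0.76;0 0 0.03 0 -0.0005 -0.13 0.76;0 0 0.03 0 -0.0005 -0.13 0.76;0 0 0.03 0 -0.0005 -0.13 0.76;0 0 0.03 0 -0.0005 -0.13 0.76")

```text
clock: 2.23
position: [527.4, 317.4, 34.3]
ee_rot: [-0.192, 0.981, 0.0, 0.001]
force: [-1.4, 0.5, -0.1]
width: 0.761
```

```bash
python3 - <<'E'
from h import *
s,f=snap('wrist','w2.png'); print(s['position'],s['force'],s['width'],R.from_quat(s['ee_rot']).as_matrix().round(3))
E
```

```text
[527.42741994 317.38180686  34.33863737] [-1.42427679  0.48039117 -0.1475987 ] 0.7610743241231938 [[-0.926 -0.378  0.002]
 [-0.378  0.926  0.001]
 [-0.003  0.    -1.   ]]
```

View pics/w2.png

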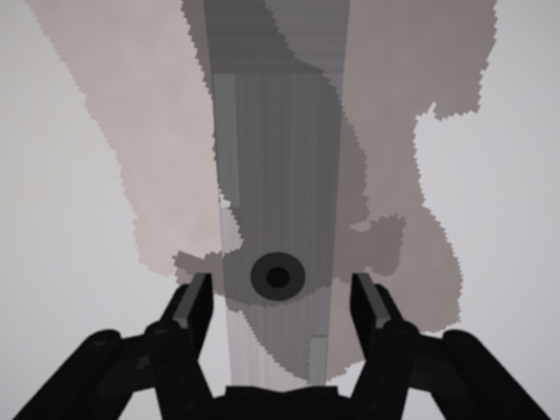

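The mark at (278,276) sits between the fingertips (212 and 350, row 275). The blade's edges at 222 and 333 lie inside them, and the blade looks aligned with the jaws.

```bash
python3 - <<'E'
from h import *
s=r.read_state(); f=cams.grab_frame('wrist')
e=onz(f,s,[[278,276]],7)[0];t=R.from_quat(s['ee_rot']).as_matrix().T@(e-s['position']);print(e.round(1),'in tool',t.round(1))
E
```

```text
[525.8 314.4   7. ] in tool [ 2.6 -2.1 27.2]
```

Request:
carry_out(rows="0 0 0 0 0 -0.002 0.76;0 0 0 0 0 -0.004 0.76;0 0 0 0 0 -0.006 0.76;0 0 0 0 0 -0.008 0.76;0 0 0 0 0 -0.008 0.76;0 0 0 0 0 -0.008 0.76")

```text
clock: 2.83
position: [527.2, 317.1, 25.8]
ee_rot: [-0.192, 0.981, 0.0, 0.001]
force: [-0.2, 0.1, 0.2]
width: 0.763
```

Request:
carry_out(rows="0 0 0 -0.0005 -0.001 -0.001 0.76;0 0 0 -0.001 -0.002 -0.002 0.76;0 0 0 -0.001 -0.002 -0.003 0.76;0 0 0 -0.001 -0.002 -0.003 0.76;0 0 0 -0.001 -0.002 -0.003 0.76")

```text
clock: 3.25
position: [526.1, 315.1, 22.7]
ee_rot: [-0.192, 0.981, 0.0, 0.001]
force: [-0.3, -0.8, 1.3]
width: 0.762
```

Request:
carry_out(rows="0 0 0 0 0 -0.001 0.76;0 0 0 0 0 -0.002 0.76;0 0 0 0 0 -0.002 0.76;0 0 0 0 0 -0.002 0.76")

```text
clock: 3.58
position: [526.1, 315.1, 20.7]
ee_rot: [-0.192, 0.981, 0.0, 0.001]
force: [0.2, -0.5, -0.5]
width: 0.764
```

Request:
carry_out(rows="0 0 0 0 0 -0.001 0.76;0 0 0 0 0 -0.002 0.76;0 0 0 0 0 -0.002 0.76;0 0 0 0 0 -0.002 0.76")

```text
clock: 3.92
position: [526.1, 315.0, 18.5]
ee_rot: [-0.192, 0.981, 0.0, 0.001]
force: [0.5, 0.2, -0.5]
width: 0.758
```

Request:
carry_out(rows="0 0 0 0 0 -0.001 0.76;0 0 0 0 0 -0.0015 0.76;0 0 0 0 0 -0.0015 0.76;0 0 0 0 0 -0.0015 0.76")

```text
clock: 4.25
position: [526.1, 315.0, 17.0]
ee_rot: [-0.192, 0.981, 0.0, 0.001]
force: [0.3, -0.7, 0.1]
width: 0.757
```

Request:
carry_out(rows="0 0 0 0 0 -0.001 0.76;0 0 0 0 0 -0.0015 0.76;0 0 0 0 0 -0.0015 0.76;0 0 0 0 0 -0.0015 0.76")

```text
clock: 4.58
position: [526.1, 315.1, 15.9]
ee_rot: [-0.192, 0.981, 0.0, 0.001]
force: [-1.0, -0.0, 4.9]
width: 0.76
```

Request:
carry_out(rows="0 0 0 0 0 0 0.72;0 0 0 0 0 0 0.68;0 0 0 0 0 0 0.66;0 0 0 0 0 0 0.66;0 0 0 0 0 0 0.66")

```text
clock: 5.0
position: [527.0, 315.6, 17.8]
ee_rot: [-0.192, 0.981, 0.001, 0.002]
force: [-1.9, -1.2, 20.7]
width: 0.66
```

Request:
carry_out(rows="0 0 0 -0.0005 0 0.001 0.66;0 0 0 -0.0005 -0.0003 0.0015 0.66;0 0 0 -0.0005 -0.0003 0.0015 0.66")

```text
clock: 5.25
position: [526.5, 315.3, 19.3]
ee_rot: [-0.192, 0.981, 0.001, 0.002]
force: [0.1, 0.4, 0.4]
width: 0.66
```

Request:
carry_out(rows="0 0 0 0 0 0 0.62;0 0 0 0 0 0 0.58;0 0 0 0 0 0 0.4;0 0 0 0 0 0 0.4;0 0 0 0 0 0 0.4;0 0 0 0 0 0 0.4")

```text
clock: 5.75
position: [526.5, 315.1, 19.8]
ee_rot: [-0.192, 0.981, 0.0, 0.002]
force: [-0.8, -1.3, 11.8]
width: 0.621
```

Request:
carry_out(rows="0 0 0 0 0 0.005 0.4;0 0 0 0 0 0.015 0.4;0 0 0 0 0 0.035 0.4;0 0 0 0 0 0.06 0.4;0 0 0 0 0 0.085 0.4;0 0 0 0 0 0.11 0.4;0 0 0 0 0 0.13 0.4;0 0 0 0 0 0.145 0.4;0 0 0 0 0 0.155 0.4;0 0 0 0 0 0.155 0.4;0 0 0 0 0 0.155 0.4;0 0 0 0 0 0.155 0.4")

```text
clock: 6.75
position: [525.9, 314.6, 173.6]
ee_rot: [-0.192, 0.981, 0.0, 0.001]
force: [-0.5, 0.9, -6.6]
width: 0.617
```

```bash
python3 - <<'E'
from h import *
s,f=snap('wrist','w3.png'); print(s['position'],s['force'],s['wrist_torque'],s['width'],R.from_quat(s['ee_rot']).as_matrix().round(3))
E
```

```text
[525.91959166 314.62263351 173.61495131] [-0.47211253  0.85387359 -6.61437195] [-0.06283692 -0.02450907 -0.01140641] 0.6166916824856099 [[-0.926 -0.378  0.002]
 [-0.378  0.926  0.001]
 [-0.002 -0.    -1.   ]]
```

View pics/w3.png

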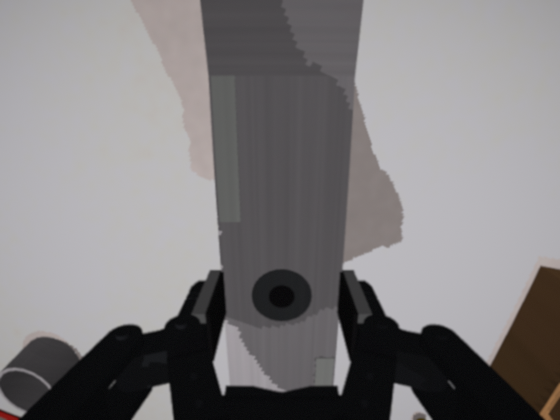

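The blade is gripped with the mark at (282,295), between the fingers. The far bend line is at row 75.

```bash
python3 - <<'E'
from h import *
s=r.read_state(); f=cams.grab_frame('wrist')
p=s['position'];Rm=R.from_quat(s['ee_rot']).as_matrix()
o,d=ray(f,s,[[282,295],[281,75],[206,75],[356,75]]); o=Rm.T@(o-p); d=d@Rm
for z in (12,13.5,15): print(z,(o+d*((z-o[2])/d[:,2])[:,None]).round(1).tolist())
E
sed -i 's/(255,195,362,290)/(255,195,362,290)/' m.py; python3 m.py | grep -E 'dome|fixed'
```

```text
12 [[1.3, -0.1, 12.0], [95.0, -0.5, 12.0], [95.2, -28.4, 12.0], [95.2, 27.3, 12.0]]
13.5 [[0.4, -0.1, 13.5], [95.1, -0.5, 13.5], [95.3, -28.7, 13.5], [95.3, 27.7, 13.5]]
15 [[-0.6, -0.1, 15.0], [95.2, -0.5, 15.0], [95.4, -29.0, 15.0], [95.4, 28.0, 15.0]]
top 100.0 dome [581.  -46.9  83. ] rms 0.36 (255, 162, 67, 66)
 fixed R [581.9 -47.2]
side 86.0 dome [578.7 -50.4  80.2] rms 0.45 (266, 207, 84, 78)
 fixed R [579.  -50.1]
```

Request:
carry_out(rows="0 0 0 0.002 -0.01 0.001 0.4;0 0 0 0.005 -0.03 0.001 0.4;0 0 0 0.009 -0.06 0.001 0.4;0 0 0 0.014 -0.095 0.001 0.4;0 0 0 0.019 -0.13 0.001 0.4;0 0 0 0.024 -0.165 0.001 0.4;0 0 0 0.03 -0.2 0.001 0.4;0 0 0 0.035 -0.235 0.001 0.4;0 0 0 0.04 -0.27 0.001 0.4;0 0 0 0.045 -0.305 0.001 0.4;0 0 0 0.05 -0.335 0.001 0.4;0 0 0 0.052 -0.35 0.001 0.4")

```text
clock: 7.95
position: [577.9, -41.3, 174.3]
ee_rot: [-0.19, 0.982, -0.001, 0.001]
force: [0.1, -0.9, -6.8]
width: 0.618
```

Request:
carry_out(rows="0 0 0 0 0 0 0.4;0 0 0 0 0 0 0.4")

```text
clock: 8.12
position: [577.4, -44.0, 173.9]
ee_rot: [-0.188, 0.982, -0.002, 0.0]
force: [-0.5, 0.5, -6.4]
width: 0.618
```

```bash
python3 - <<'E'
from h import *
s,f=snap('wrist','w4.png'); print(s['position'],s['force'],s['wrist_torque'],s['width'],s['qpos'].round(2),R.from_quat(s['ee_rot']).as_matrix().round(3))
E
```

```text
[577.3598864  -44.04735872 173.91020516] [-0.50548475  0.51623258 -6.40135937] [0.05799185 0.06122197 0.03198758] 0.6184974744198044 [ 0.17  0.54 -0.28  2.    0.24  0.63  1.68] [[-0.929 -0.369  0.001]
 [-0.369  0.929 -0.003]
 [ 0.    -0.003 -1.   ]]
```

View pics/w4.png

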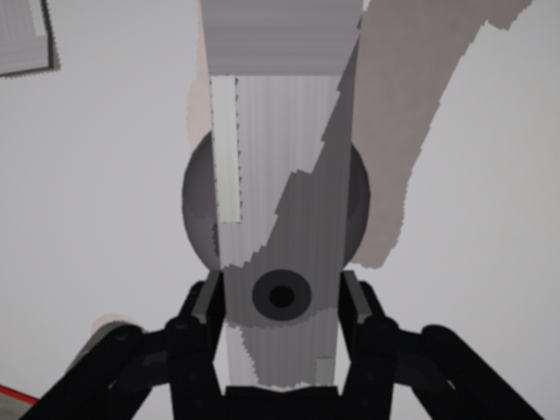

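The dome's arcs show on both sides of the blade: leftmost at (182,195), rightmost at (370,200).

```bash
cat > d.py <<'E'
from h import *
from scipy.optimize import least_squares
s=r.read_state(); f=cams.grab_frame('wrist'); g=cv2.GaussianBlur(f['img'].max(2),(0,0),1).astype(float)
P=[]
for v in range(155,256,4):
    gx=np.gradient(g[v]); P+=[(172+np.argmin(gx[172:208]),v),(356+np.argmax(gx[356:382]),v)]
P=np.array(P,float); o,d=ray(f,s,P); d/=np.linalg.norm(d,axis=1)[:,None]
res=lambda p:np.linalg.norm(np.cross(d,np.array([p[0],p[1],15])-o),axis=1)-p[2]
for R0 in (80,82,None):
    q=least_squares((lambda p:res([*p,R0])) if R0 else res,[579,-48] if R0 else [579,-48,81],loss='soft_l1'); print(q.x.round(1),np.sqrt(np.median(q.fun**2)).round(2))
p=s['position'];M=R.from_quat(s['ee_rot']).as_matrix();print('tcp',p.round(1),'mark',(p+M@[0.8,0,12.5]).round(1),'left pts',P[::2,0][::4],'right',P[1::2,0][::4])
E
python3 d.py
```

```text
[577.6 -50.1] 0.44
[579.9 -48.8] 1.89
[577.6 -50.   80.1] 0.47
tcp [577.4 -41.9 174. ] mark [576.7 -42.3 161.5] left pts [188. 182. 179. 179. 180. 185. 192.] right [358. 364. 367. 367. 365. 360. 356.]
```

```bash
for i in 1 2 3; do python3 d.py | sed -n '1p;4p'; done
```

```text
[577.7 -50. ] 0.46
tcp [577.6 -40.6 174.2] mark [576.8 -40.9 161.7] left pts [186. 180. 178. 177. 179. 183. 191.] right [357. 363. 366. 365. 363. 359. 356.]
[577.9 -49.8] 0.55
tcp [577.7 -39.9 174.2] mark [577.  -40.2 161.7] left pts [185. 179. 177. 177. 178. 183. 191.] right [356. 363. 365. 365. 362. 358. 356.]
[577.8 -49.9] 0.45
tcp [577.8 -39.6 174.3] mark [577.  -39.9 161.8] left pts [185. 179. 177. 176. 178. 183. 191.] right [356. 362. 365. 364. 362. 357. 356.]
```

Request:
carry_out(rows="0 0 0 0.0005 -0.005 -0.005 0.4;0 0 0 0.001 -0.0095 -0.015 0.4;0 0 0 0.001 -0.0095 -0.025 0.4;0 0 0 0.001 -0.0095 -0.035 0.4;0 0 0 0.001 -0.0095 -0.042 0.4;0 0 0 0.001 -0.0095 -0.046 0.4;0 0 0 0.001 -0.0095 -0.048 0.4;0 0 0 0.001 -0.0095 -0.048 0.4;0 0 0 0.001 -0.0095 -0.048 0.4;0 0 0 0.001 -0.0095 -0.048 0.4")

```text
clock: 9.2
position: [579.1, -49.0, 126.7]
ee_rot: [-0.191, 0.982, -0.001, 0.001]
force: [-0.0, -1.1, -5.7]
width: 0.62
```

Request:
carry_out(rows="0 0 0 0 0 0 0.4;0 0 0 0 0 0 0.4;0 0 0 0 0 0 0.4")

```text
clock: 9.45
position: [579.2, -49.1, 127.1]
ee_rot: [-0.191, 0.982, -0.001, 0.001]
force: [0.9, -0.5, -6.3]
width: 0.62
```

```bash
python3 - <<'E'
from h import *
s,f=snap('side','side2.png'); print(s['position'],s['force'],s['wrist_torque'],R.from_quat(s['ee_rot']).as_matrix().round(4))
E
```

```text
[579.23854443 -49.05454678 127.06224773] [ 0.8990563  -0.49363492 -6.28881009] [ 0.0522057  -0.02554977  0.01023074] [[-0.927  -0.375   0.0031]
 [-0.375   0.927  -0.0013]
 [-0.0024 -0.0023 -1.    ]]
```

Well placed over the dome. Creeping down.

Request:
carry_out(rows="0 0 0 0 0 -0.003 0.4;0 0 0 0 0 -0.006 0.4;0 0 0 0 0 -0.009 0.4;0 0 0 0 0 -0.009 0.4;0 0 0 0 0 -0.009 0.4")

```text
clock: 9.92
position: [579.0, -49.0, 117.6]
ee_rot: [-0.191, 0.982, -0.001, 0.001]
force: [0.3, -0.6, -5.5]
width: 0.615
```

Request:
carry_out(rows="0 0 0 0 0 -0.001 0.4;0 0 0 0 0 -0.0015 0.4;0 0 0 0 0 -0.0015 0.4")

```text
clock: 10.17
position: [579.0, -49.0, 116.0]
ee_rot: [-0.191, 0.982, -0.001, 0.001]
force: [0.8, -0.7, -6.1]
width: 0.614
```

Request:
carry_out(rows="0 0 0 0 0 -0.001 0.4;0 0 0 0 0 -0.001 0.4;0 0 0 0 0 -0.001 0.4")

```text
clock: 10.42
position: [579.0, -49.0, 115.0]
ee_rot: [-0.191, 0.982, -0.001, 0.001]
force: [-0.1, -1.0, -5.9]
width: 0.618
```

Request:
carry_out(rows="0 0 0 0 0 -0.001 0.4;0 0 0 0 0 -0.001 0.4;0 0 0 0 0 -0.001 0.4")

```text
clock: 10.67
position: [579.0, -49.0, 114.6]
ee_rot: [-0.191, 0.982, -0.001, 0.001]
force: [-2.6, 0.6, 5.0]
width: 0.617
```

Request:
carry_out(rows="0 0 0 0 0 -0.0005 0.4;0 0 0 0 0 -0.0005 0.4;0 0 0 0 0 -0.0005 0.4")

```text
clock: 10.92
position: [579.0, -49.0, 114.6]
ee_rot: [-0.191, 0.982, -0.001, 0.001]
force: [-2.4, -0.1, 6.9]
width: 0.615
```

Request:
carry_out(rows="0 0 0 0 0 0.0003 0.5;0 0 0 0 0 0.0003 0.6;0 0 0 0 0 0.0003 0.62;0 0 0 0 0 0.0003 0.64;0 0 0 0 0 0.0003 0.66;0 0 0 0 0 0.0003 0.68;0 0 0 0 0 0.0003 0.7;0 0 0 0 0 0.0003 0.7;0 0 0 0 0 0.0003 0.7")

```text
clock: 11.67
position: [579.2, -49.0, 115.1]
ee_rot: [-0.191, 0.982, -0.001, 0.001]
force: [-0.3, 0.7, 0.8]
width: 0.7
```

```bash
python3 - <<'E'
from h import *
s,f=snap('side','side3.png'); s,g=snap('wrist','w5.png'); print(s['position'],s['force'],s['wrist_torque'],s['width'])
a=cv2.resize(f['img'][160:320,200:420],None,fx=2.5,fy=2.5)[:,:,::-1]; b=g['img'][:,:,::-1][:, 150:410]; 
c=np.zeros((420,550+260,3),np.uint8); c[:400,:550]=a; c[:,550:]=b; cv2.imwrite('pics/c5.png',c[:,:800])
E
```

```text
[579.17501339 -49.01469007 115.07372297] [-0.2598276  -0.10316237 -0.77868463] [-0.03181884  0.04044472  0.0091163 ] 0.7025009443730503
```

View pics/c5.png

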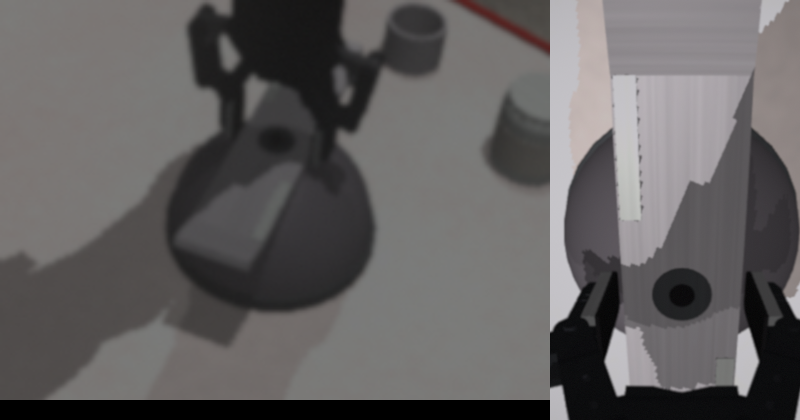

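The blade is released and looks level: in the wrist view the bend line is still at row 75 and the mark at row 295. Opening further, then withdrawing straight up.

Request:
carry_out(rows="0 0 0 0 0 0 0.74;0 0 0 0 0 0 0.8;0 0 0 0 0 0 0.86;0 0 0 0 0 0 0.92;0 0 0 0 0 0 0.92;0 0 0 0 0 0.003 0.92;0 0 0 0 0 0.008 0.92;0 0 0 0 0 0.016 0.92;0 0 0 0 0 0.028 0.92;0 0 0 0 0 0.043 0.92;0 0 0 0 0 0.06 0.92;0 0 0 0 0 0.08 0.92")

```text
clock: 12.77
position: [578.8, -49.0, 196.1]
ee_rot: [-0.191, 0.982, -0.001, 0.001]
force: [1.1, -1.0, -0.9]
width: 0.921
```

Request:
carry_out(rows="0 0 0 0 0 0.02 0.92;0 0 0 0 0 0.04 0.92;0 0 0 0 0 0.06 0.92;0 0 0 -0.005 0.03 0.08 0.92;0 0 0 -0.01 0.06 0.09 0.92;0 0 0 -0.015 0.09 0.1 0.92;0 0 0 -0.02 0.12 0.1 0.92;0 0 0 -0.025 0.15 0.1 0.92;0 0 0 -0.03 0.18 0.1 0.92;0 0 0 -0.035 0.21 0.1 0.92;0 0 0 -0.04 0.24 0.1 0.92;0 0 0 -0.04 0.24 0.1 0.92")

```text
clock: 13.77
position: [537.0, 198.0, 297.4]
ee_rot: [-0.195, 0.981, 0.001, 0.002]
force: [0.1, 0.6, 0.4]
width: 0.919
```

```bash
python3 - <<'E'
from h import *
s,f=snap('side','side4.png'); s,g=snap('top','top4.png'); print(s['clock'],s['position'],s['force'])
a=cv2.resize(f['img'][160:320,230:400],None,fx=2.5,fy=2.5)[:,:,::-1]; b=cv2.resize(g['img'][130:260,220:360],None,fx=2.6,fy=2.6)[:,:,::-1]
c=np.zeros((400,a.shape[1]+b.shape[1],3),np.uint8); c[:400,:a.shape[1]]=a; c[:b.shape[0],a.shape[1]:]=b; cv2.imwrite('pics/c6.png',c)
E
```

```text
13.8167 [537.68499486 194.75193598 297.09827923] [ 0.32201722 -0.45236143 -0.4296253 ]
```

View pics/c6.png

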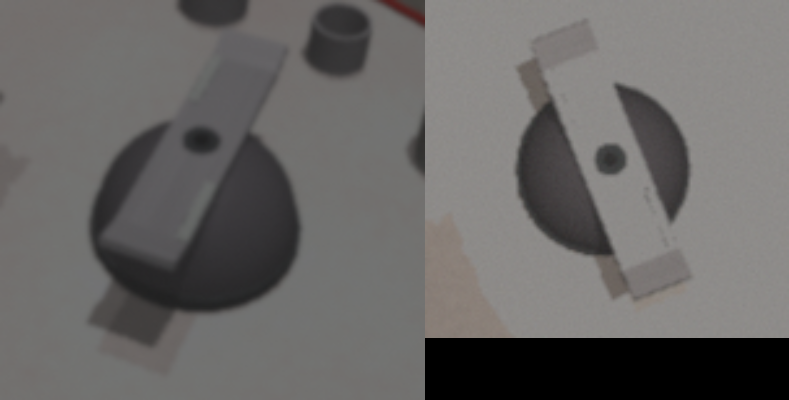

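The blade sits on the dome with its mark centred in the side view (crop (201,139)) and the top view (crop (610,158)). I'll measure its tilt and check that it is steady.

```bash
python3 - <<'E'
from h import *
s=r.read_state(); f=cams.grab_frame('side'); g=cams.grab_frame('top')
S=np.array([[222,33],[287,50],[104,240],[178,270],[201,139]])/2.5+[230,160]
T=(np.array([[530,43],[587,20],[634,299],[690,277],[610,158]])-[425,0])/2.6+[220,130]
def tri(a,b):
    o1,d1=ray(f,s,[a]);o2,d2=ray(g,s,[b]);A=np.c_[d1[0],-d2[0]];k=np.linalg.lstsq(A,o2-o1,rcond=None)[0]
    p,q=o1+d1[0]*k[0],o2+d2[0]*k[1];return (p+q)/2,np.linalg.norm(p-q)
best=None
for perm in ([0,1,3,2],[0,1,2,3],[1,0,2,3],[1,0,3,2]):
    X=[tri(S[i],T[j]) for i,j in zip(range(4),perm)]; e=sum(x[1] for x in X)
    if best is None or e<best[0]: best=(e,X,perm)
X=np.array([x[0] for x in best[1]]); print(best[2],best[0]/4,X.round(1)); a=(X[0]+X[1]-X[2]-X[3])/2
print('len',np.linalg.norm(a),'tilt deg',np.degrees(np.arcsin(a[2]/np.linalg.norm(a)))); print('mark',tri(S[4],T[4]))
old=cv2.imread('pics/side4.png')[:,:,::-1].astype(int)
for i in range(20): n=cams.grab_frame('side')
print('motion since release view', np.abs(n['img'].astype(int)-old)[180:300,250:380].mean(), r.read_state()['clock'])
E
```

```text
[0, 1, 2, 3] 2.285707574128052 [[ 682.8   22.4  103.1]
 [ 704.   -28.5  103.9]
 [ 458.4  -70.3  101.7]
 [ 477.9 -120.8   98.1]]
len 243.57094047389606 tilt deg 0.84615669285336
mark (array([581.17665175, -48.62677856, 100.13323287]), np.float64(0.5154985302478399))
motion since release view 0.38735042735042735 14.9667
```

Tilt is about 0.8°, within measuring error, and the blade hasn't moved. Handing in.

```bash
python3 -c "
from h import *
print(r.close_job())"
```

```text
the job is handed in; nothing more can be done
None
```

The longer blade now lies balanced across the top of the dome. I gripped it at its middle mark, lowered it until it touched the dome (pressing with about 12 N), released it gently and backed the gripper away. The shorter blade was never touched, and I handed the job in at about 15 s.

**Tilt and steadiness:** comparing the side and top views, the tilt was about 0.8°, which is within measuring error. The blade had not visibly moved in the second after the gripper withdrew.

**Centring:** the cameras agreed on the dome's position only to about 3 mm, so I used a blended value. The mark came out at about (581, -49) mm, against about (578, -49) mm for the dome top.

**Forces:** while closing on the blade, the fingertips pressed the table with about 21 N, so I raised the arm slightly before gripping. No force reading came near the limits.

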